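# Stow the spice tray under the counter riser

### The arm

A 7-joint arm with a two-finger parallel gripper is mounted at the origin on a cart in front of the work surface, level with it; the furniture and walls round the work are solid. World frame = base frame: x ahead of the robot, y to its left, z up, the work surface at z = 0. Lengths are in mm, angles in rad, forces in N, time in s.
With the tool pointing down it reaches from about 400 to 875 mm from the base axis. Payload 4.4 kg.
Tool frame: the origin (TCP) lies on the centre line of the jaws, within the pads' length; the fingertips stand 19 mm ahead of it and the grasp point (between the pads) is the TCP; z points along the fingers, y is the line along which they close (so a half turn about z gives the same grasp; the last joint's range is limited). The gripper opens to 85 mm and grips with 20 to 120 N. Pads are 22 mm wide; open, the fingers measure 114 mm over their backs; the gripper's body (76 mm by 85 mm) begins 54 mm behind the grasp point. The pads swing forward as they close: fully open they stand 13 mm farther back than shut.
Start: joints at [1.08, 0.628, 0.038, 1.517, -0.027, 0.996, -0.02], TCP at [267.918, -592.231, 250.313] pointing down, gripper open.
Joint ranges: [-3.06, 3.06], [-0.37, 2.12], [-1.25, 1.32], [0.18, 2.47], [-1.1, 4.24], [0.23, 1.98], [-2.94, 2.94]. Speed limits (rad/s): [2.57, 2.57, 3.14, 3.14, 3.14, 3.14, 3.14].

### API

Orientations are given as [roll, pitch, yaw] about the fixed x, y, z axes, in that order (R = Rz(yaw) Ry(pitch) Rx(roll)).
In Python, from cell import ctrl, viewer, silhouettes gives the robot as it stands.
- The arm moves only by the shell command python3 -m creep 'ROWS'. ROWS is JSON, a list of rows, each an object with "jaw": the gripper command: -1 is shut, 1 is fully open, values between are in proportion; "xyz": the shift along the tool's x, y, z in mm, a list of three; "angular": the turn, a rotation vector about the tool's x, y, z in rad, a list of three. In form: [{"jaw": jaw, "xyz": [tx, ty, tz], "angular": [rx, ry, rz]}, ...]. A call has 1 to 12 rows; each row is the pose to reach, as a shift and turn from the pose commanded when the call began, along the tool's axes at that moment; what a row does not reach only later rows make up. A row lasts 1/8 s, in which the tool goes at most 62.5 mm and 10.7 degrees, less where a joint would pass 70% of its speed; a pose out of reach is approached as far as the arm can. A call with a gripper value outside its range is refused whole. The fingers move at their own pace and stop on an object; the grip force is fixed at half the most. Time passes only in rows, so rows that repeat a pose let the fingers close. It gives the time, the measured TCP pose, the force, the opening and the grip force at its end, in the units of the state.
- ctrl.read_state(): the state, without advancing time (a new reading comes with each control period).
- viewer.get_image(name): name is "side" or "top"; returns (picture, depth): 420x560x3 uint8, red, green, blue; 420x560 float32, mm along the optical axis (not along the pixel's ray), 0 where there is no reading.
- viewer.camera_model(name): a dict with "fx", "fy", "cx", "cy" (pixels), "T" (4x4, takes a point from camera to world coordinates). Camera axes: x right, y down, z forward; pixel columns grow to the right and rows downward; lengths in mm; the calibration is good to about 2 mm. A picture is of the moment at which its call begins. camera_model takes no time and is no camera call.
- ctrl.finish_job(): hands the job in; it is judged then, once.
Trained networks look in the newest picture that a camera, given by its name, has taken for a name from the list of things; names that differ only in an ending like _2 or _b are one class to them, and where a whole thing is asked for, a point or a joint stands for the part that bears it (a point fixed in the world has none). Each returns a list of dicts, best first, with "score" (0 to 1); they miss things now and then, are a little off and sometimes report something else, mostly with a low value. They report only what shows in the picture. A call takes as long as a camera call.
- silhouettes(camera, target): "pixels" (420x560 bool, what is visible of it) and "xy" ([column, row] in pixels, amid what is visible of it).
The state is a dict: "clock": time; "qpos": joint angles; "qd": joint speeds; "tau": joint torques, N m; "eef_pos": TCP position; "tool_rot": TCP orientation; "force": force on the tool from outside, world axes, zero at the start; "torque": the same for the moment, N m; "width": finger opening in mm; "gripper_force": force on a finger pad.
Only numpy, scipy, OpenCV 4.12 (cv2) and the standard library are available. Lean on these libraries where they do the work, as an engineer would, in place of code of your own. Each camera call takes 0.05 s, during which the arm holds its last target. There are 200 camera calls.

### The job

The tray cannot go under the riser while the tall spice jar is in it. First stand the tall jar upright on a free spot on top of the riser, setting it down gently; then slide the tray along the worktop, with the low jar still standing in it, straight in under the riser board until the whole tray is beneath the board and only its handle sticks out of the end where it went in. Do not lift the tray, do not bump the riser with the tray or the low jar, and leave the tin on the riser, the mug and the fork where they are.

Things in the scene. Friction and masses are not known exactly. Their poses are not given: they have to be found in the camera images.
- riser: Counter riser, fixed: oak board 184 (x) x 210 (y) x 12 mm on two steel wire side frames (10 mm wire at x = +-85 mm, posts at y = +-95 mm, rail on the worktop). Origin on the worktop under its centre. Board underside at z = 94 mm, top at 106 mm. The passage under it runs along its y axis, 160 mm wide, open at both ends; the tray starts outside its -y end and goes in there.
- tray_centre (a point): Low open wooden tray, 120 (x) x 160 (y) x 24 mm high, walls and floor 6 mm thick, 0.3 to 0.6 kg. This point is its middle, half-way up (12 mm above the worktop). Its y axis runs along its length, away from the handle.
- tray_handle (a point): Grip point on the tray's stub handle, a bar 22 mm wide (across, tray's x), 18 mm high (z = 6 to 24 mm above the worktop), that juts 125 mm from the middle of the tray's -y end. The point lies 172 mm from the tray's centre along the tray's -y and 15 mm above the worktop, half-way up the bar and 33 mm from its end. Axes as the tray's.
- tray: The same tray; origin at the centre of its underside, axes as above. (Behind the work, from about x = 0.55 m in the world, wall cabinets hang about 0.48 m above the worktop: keep arm and wrist clear of them.)
- jar_tall_centre (a point): Tall spice jar with a black cap, round, 41 mm diameter, 104 mm high, about 0.14 kg; it starts upright on the tray's floor, in either half of the tray. The point is its centre, half-way up; z runs up the jar. Standing in the tray it is too tall for the riser.
- jar_tall: The tall jar; origin at the centre of its foot.
- jar_low_centre (a point): Low spice jar with a mustard-yellow cap, round, 45 mm diameter, 75 mm high, about 0.14 kg; starts upright on the tray's floor, in the other half of the tray, about 80 mm from the tall jar. The point is its centre, half-way up; z runs up the jar. Standing in the tray its top is 81 mm above the worktop.
- jar_low: The low jar; origin at the centre of its foot.
- tin: Small tin, 57 mm diameter, 72 mm high, standing on the riser board in its +y half; origin at the centre of its foot. Leave alone.
- mug: Spotted mug, 92 x 127 x 93 mm, on the worktop to the right; origin at the centre of its foot. Leave alone.
- fork: Fork, 204 x 28 x 18 mm, lying on the worktop to the left of the riser; origin under its centre. Leave alone.

How it is judged (in metres and radians):
On the way, in this order (a step that is already met when the one before it is completed fails the run):
1. the tall jar stands released, upright, on top of the riser (x of jar_tall_centre in the frame of riser between -0.085 and 0.085 m and y of jar_tall_centre in the frame of riser between -0.098 and 0.098 m and z of jar_tall_centre in the frame of riser between 0.15 and 0.166 m and angle between jar_tall_centre's own z axis and vertical below 0.1 rad and contact force between the fingers and jar_tall below 0.2 N and linear speed of jar_tall below 0.02 m/s), for 0.2 s.
2. the whole tray is under the riser board with the low jar upright in it (x of tray_centre in the frame of riser between -0.032 and 0.032 m and y of tray_centre in the frame of riser between -0.03 and 0.03 m and z of tray_centre in the frame of riser between 0.006 and 0.018 m and angle between the y axis of tray and the y axis of riser, either way round below 0.17 rad and y of tray_handle in the frame of riser below -0.08 m and x of jar_low_centre in the frame of tray between -0.055 and 0.055 m and y of jar_low_centre in the frame of tray between -0.075 and 0.075 m and z of jar_low_centre in the frame of tray between 0.0355 and 0.0515 m and angle between jar_low_centre's own z axis and vertical below 0.1 rad), for 0.2 s.
At the end, for the whole second after the job is handed in: Tall jar upright (0.1 rad) on the riser board, released, at rest; tray flat under the board, centre within 30 mm of the board's centre along the passage and 32 mm across, in line within 0.17 rad, handle out of the -y end, released, at rest; low jar upright (0.1 rad) on the tray floor (all of step 1 and all of step 2 and linear speed of each of tray, jar_low below 0.02 m/s and contact force between the fingers and tray below 0.2 N); the robot touches nothing.
It fails at once if the tray (more than 3 N) or the low jar (more than 2 N) bumped against the riser (contact force between tray and riser above 3 N or contact force between jar_low and riser above 2 N).
It fails at once if the tall jar was dropped (let go and falling faster than 0.45 m/s, about 10 mm) or slammed on to the riser (more than 40 N) (contact force between jar_tall and riser above 40 N or (linear speed of jar_tall above 0.45 m/s and contact force between the fingers and jar_tall below 0.05 N)).
It fails at once if the tray was lifted (more than 18 mm) (height (world z) of tray_centre above 0.03 m).
It fails at once if the low jar tipped over (angle between jar_low_centre's own z axis and vertical above 0.5 rad).
It fails at once if the tin, the mug or the fork was moved (more than 25 mm) (distance of any of tin, mug, fork from where it was at the start of the episode above 0.025 m).
It also fails if it takes over 67 s, if anything falls off the work surface, if the arm or the gripper's body presses on something with over 40 N, if the wrist force passes 120 N, or if a joint passes its speed limit or range.

## Working session

There is one attempt and no reset: what is moved stays moved. The work goes in short steps, Python scripts to look and compute and a shell command to move; the robot and the scene stay as the last step left them, time stands still between calls to the robot, and variables do not carry over. Pictures are saved under pics/ and viewed, at most 12 in all, crops included, and the job is handed in when it is done.

```bash
mkdir -p pics; cat > h.py <<'E'
import numpy as np, cv2
from cell import ctrl, viewer, silhouettes
def grab(n):
    im,d=viewer.get_image(n); return im,d,viewer.camera_model(n)
def pts(mask,d,m):
    r,c=np.nonzero(mask&(d>0)); z=d[r,c]
    P=np.stack([(c-m['cx'])/m['fx']*z,(r-m['cy'])/m['fy']*z,z,np.ones_like(z)])
    return (m['T']@P)[:3].T
E
python3 - <<'E'
from h import *
s=ctrl.read_state(); print(s['eef_pos'],s['tool_rot'],s['width'],s['clock'])
for n in('top','side'):
    im,d,m=grab(n); cv2.imwrite(f'pics/{n}0.png',im[...,::-1])
    for t in('riser','tray','tray_handle','jar_tall','jar_low','tin','mug','fork'):
        for r in silhouettes(n,t)[:1]:
            p=pts(r['pixels'],d,m); 
            if len(p)==0: continue
            hi=p[p[:,2]>np.percentile(p[:,2],90)-8]
            rect=cv2.minAreaRect(p[:,:2].astype(np.float32))
            print(n,t,round(r['score'],2),r['xy'],len(p),'med',np.median(p,0).round(),'pct2/98',np.percentile(p,2,0).round(),np.percentile(p,98,0).round(),'top',hi.mean(0).round(), 'rect',np.round(rect[0]),np.round(rect[1]),round(rect[2],1))
E
```

```text
[ 267.683289   -591.68447917  249.40349605] [-3.13972778e+00  7.37101516e-06  4.24812847e-01] 85.17628733530236 0.0
top riser 0.58 [210.1, 217.7] 3885 med [439. 197. 107.] pct2/98 [356. 104.   4.] [535. 307. 112.] top [444. 199. 108.] rect [450. 220.] [240. 205.] 87.3
top tray 0.87 [311.0, 212.8] 1711 med [ 452. -111.    9.] pct2/98 [ 398. -277.    2.] [528. -22.  29.] top [ 445. -160.   26.] rect [ 444. -159.] [284. 120.] 73.6
top tray_handle 0.94 [309.2, 212.5] 1835 med [ 449. -114.    9.] pct2/98 [ 398. -279.    1.] [528. -19.  29.] top [ 445. -160.   26.] rect [ 447. -160.] [287. 127.] 75.4
top jar_tall 0.47 [295.5, 208.5] 135 med [465. -59. 110.] pct2/98 [449. -77.  19.] [483. -44. 116.] top [467. -63. 111.] rect [466. -61.] [34. 34.] 43.6
top jar_low 0.64 [323.0, 211.5] 172 med [ 443. -135.   81.] pct2/98 [ 424. -156.    8.] [ 462. -117.   87.] top [ 446. -139.   82.] rect [ 443. -138.] [47. 40.] 40.4
top tin 0.77 [188.0, 210.6] 385 med [453. 251. 176.] pct2/98 [428. 228. 120.] [479. 281. 181.] top [455. 256. 176.] rect [455. 255.] [56. 54.] 70.5
top mug 0.86 [437.9, 183.4] 852
[... 545 characters left out ...]
 [ 438. -176.   24.] rect [ 445. -143.] [326. 138.] 66.5
side tray_handle 0.63 [303.8, 260.3] 1021 med [ 432. -156.   15.] pct2/98 [ 388. -297.    3.] [527. -19.  26.] top [ 434. -183.   24.] rect [ 395. -296.] [567. 144.] 68.9
side jar_tall 0.86 [284.9, 232.2] 334 med [459. -75.  66.] pct2/98 [ 437. -128.   -0.] [569.  78. 111.] top [466. -72. 108.] rect [512.   4.] [335.  43.] 56.0
side tin 0.8 [240.5, 179.4] 329 med [447. 232. 151.] pct2/98 [427. 221. 111.] [476. 270. 177.] top [453. 245. 174.] rect [453. 248.] [56. 58.] 26.9
side mug 0.97 [410.5, 308.0] 1901 med [ 512. -525.   63.] pct2/98 [ 470. -568.   -0.] [ 625. -466.   93.] top [ 524. -524.   88.] rect [ 584. -473.] [246. 118.] 31.9
```

View pics/top0.png

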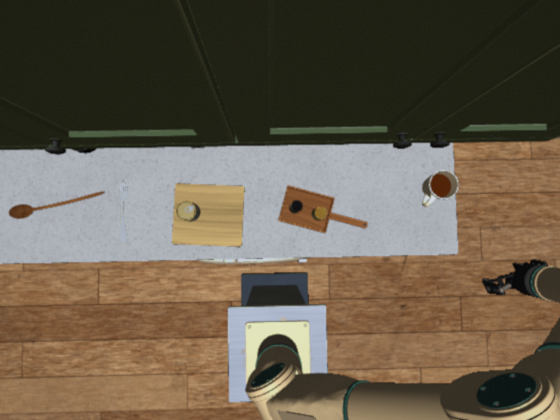

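View pics/side0.png

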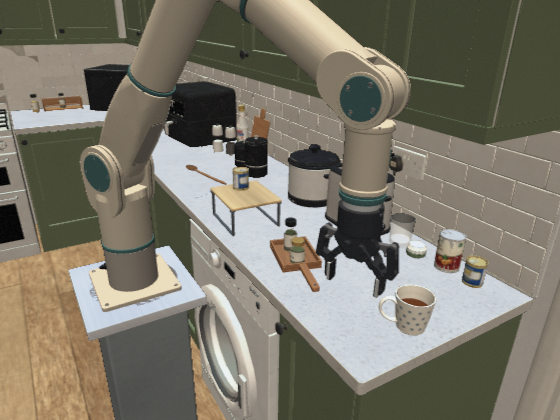

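The top view shows the riser at about (208,214) px with the tin in its left (+y) half. The tray is at (307,208) px, turned about 16°, with the tall black-capped jar at (296,208) nearer the riser, the low jar at (321,213), and the handle to the right ending at (366,226). The side view agrees. Next I'll refine the angles.

```bash
python3 - <<'E'
from h import *
im,d,m=grab('top'); P=pts(np.ones(d.shape,bool),d,m)
def box(x0,x1,y0,y1,z0,z1):
    return P[(P[:,0]>x0)&(P[:,0]<x1)&(P[:,1]>y0)&(P[:,1]<y1)&(P[:,2]>z0)&(P[:,2]<z1)]
def rc(n,q):
    r=cv2.minAreaRect(q[:,:2].astype(np.float32)); print(n,len(q),np.round(r[0],1),np.round(r[1]),round(r[2],1),np.percentile(q[:,2],[5,50,95]).round(1))
rc('board',box(330,560,80,330,98,115))
rc('tin',box(400,510,200,310,165,190))
rc('tall',box(420,520,-110,-20,95,120))
rc('low',box(400,500,-190,-90,70,90))
im2=silhouettes('top','tray')[0]; q=pts(im2['pixels'],d,m); q=q[q[:,2]<40]
rc('trayall',q)
h=q[(q[:,1]<-215)]; print(len(h))
# handle axis
c=h[:,:2].mean(0); u=np.linalg.svd(h[:,:2]-c)[2][0]; u=u*np.sign(u[1]); print('handle',c.round(),u.round(3),'yaw',np.arctan2(-u[0],u[1]).round(3), h[:,1].min())
b=q[q[:,1]>-190]; rc('body',b)
print(m['T'].round(2), m['fx'])
E
```

```text
board 3824 [444.9 205.5] [210. 185.] 86.7 [103.4 107.2 111.1]
tin 333 [454.3 255.9] [56. 54.] 88.7 [171.2 176.3 180.7]
tall 109 [467.5 -62.9] [32. 34.] 43.2 [105.3 110.7 114.4]
low 124 [ 445.3 -138.4] [34. 37.] 0.4 [76.6 81.8 86.1]
trayall 1625 [ 444.4 -159.2] [281. 119.] 74.1 [ 3.   8.5 27.2]
143
handle [ 417. -253.] [0.279 0.96 ] yaw -0.283 -293.9579623025468
body 1436 [ 458.9 -108.4] [175. 119.] 74.1 [ 2.9  8.  26.4]
[[-2.0000e-02 -1.0000e+00  6.0000e-02  3.9207e+02]
 [-1.0000e+00  2.0000e-02 -1.0000e-02  1.6660e+01]
 [ 1.0000e-02 -6.0000e-02 -1.0000e+00  1.2856e+03]
 [ 0.0000e+00  0.0000e+00  0.0000e+00  1.0000e+00]] 390.0922860185228
```

```bash
python3 -m creep '[{"jaw":1,"xyz":[20,-20,0],"angular":[0,0,0]},{"jaw":1,"xyz":[60,-60,0],"angular":[0,0,-0.1]},{"jaw":1,"xyz":[100,-100,0],"angular":[0,0,-0.2]},{"jaw":1,"xyz":[140,-140,0],"angular":[0,0,-0.3]},{"jaw":1,"xyz":[180,-180,10],"angular":[0,0,-0.4]},{"jaw":1,"xyz":[220,-220,20],"angular":[0,0,-0.5]},{"jaw":1,"xyz":[260,-260,30],"angular":[0,0,-0.6]},{"jaw":1,"xyz":[300,-300,40],"angular":[0,0,-0.7]},{"jaw":1,"xyz":[340,-340,40],"angular":[0,0,-0.8]},{"jaw":1,"xyz":[375,-375,40],"angular":[0,0,-0.865]},{"jaw":1,"xyz":[400,-399,40],"angular":[0,0,-0.865]},{"jaw":1,"xyz":[400,-399,40],"angular":[0,0,-0.865]}]'
```

```text
clock: 2.5
eef_pos: [469.3, -60.7, 210.6]
tool_rot: [3.14, -0.002, 1.295]
force: [-0.0, -0.6, 0.4]
width: 85.6
gripper_force: 0.0
```

```bash
python3 -m creep '[{"jaw":1,"xyz":[-2,-1,25],"angular":[0,0,0]},{"jaw":1,"xyz":[-2,-1,50],"angular":[0,0,0]},{"jaw":1,"xyz":[-2,-1,75],"angular":[0,0,0]},{"jaw":1,"xyz":[-2,-1,100],"angular":[0,0,0]},{"jaw":1,"xyz":[-2,-1,118],"angular":[0,0,0]},{"jaw":1,"xyz":[-2,-1,125],"angular":[0,0,0]},{"jaw":1,"xyz":[-2,-1,125],"angular":[0,0,0]}]'
python3 - <<'E'
from h import *
im,d,m=grab('side'); cv2.imwrite('pics/s1.png',cv2.resize(im[180:300,220:380,::-1],None,fx=4,fy=4))
E
```

```text
clock: 3.38
eef_pos: [466.2, -66.1, 85.3]
tool_rot: [-3.141, 0.0, 1.289]
force: [-0.7, -0.5, 0.1]
width: 85.5
gripper_force: 0.0
```

View pics/s1.png

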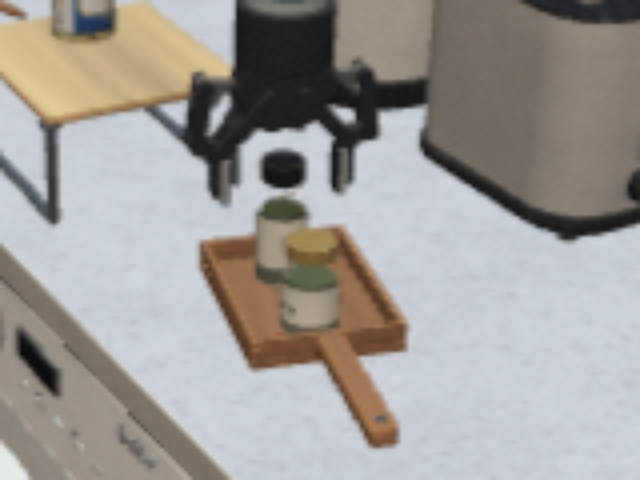

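The open fingers straddle the tall jar's cap at crop (283,168), with pads at x≈225 and 343, so it's centred. Closing now.

```bash
python3 -m creep '[{"jaw":0,"xyz":[0,0,0],"angular":[0,0,0]},{"jaw":-0.4,"xyz":[0,0,0],"angular":[0,0,0]},{"jaw":-1,"xyz":[0,0,0],"angular":[0,0,0]},{"jaw":-1,"xyz":[0,0,0],"angular":[0,0,0]},{"jaw":-1,"xyz":[0,0,0],"angular":[0,0,0]},{"jaw":-1,"xyz":[0,0,0],"angular":[0,0,0]},{"jaw":-1,"xyz":[0,0,0],"angular":[0,0,0]},{"jaw":-1,"xyz":[0,0,0],"angular":[0,0,0]}]'
```

```text
clock: 4.42
eef_pos: [467.1, -65.6, 85.9]
tool_rot: [3.14, -0.0, 1.29]
force: [-0.5, 0.2, 5.7]
width: 38.9
gripper_force: 59.2
```

```bash
python3 -m creep '[{"jaw":-1,"xyz":[0,0,-5],"angular":[0,0,0]},{"jaw":-1,"xyz":[0,0,-15],"angular":[0,0,0]},{"jaw":-1,"xyz":[0,0,-30],"angular":[0,0,0]},{"jaw":-1,"xyz":[0,0,-50],"angular":[0,0,0]},{"jaw":-1,"xyz":[0,0,-70],"angular":[0,0,0]},{"jaw":-1,"xyz":[0,0,-90],"angular":[0,0,0]},{"jaw":-1,"xyz":[0,0,-110],"angular":[0,0,0]},{"jaw":-1,"xyz":[0,0,-128],"angular":[0,0,0]},{"jaw":-1,"xyz":[0,0,-137],"angular":[0,0,0]},{"jaw":-1,"xyz":[0,0,-140],"angular":[0,0,0]},{"jaw":-1,"xyz":[0,0,-140],"angular":[0,0,0]}]'
python3 - <<'E'
from h import *
im,d,m=grab('side'); cv2.imwrite('pics/s2.png',cv2.resize(im[150:290,220:400,::-1],None,fx=3,fy=3))
s=ctrl.read_state();p=s['eef_pos'];R=cv2.Rodrigues(np.zeros(3))[0]
y=s['tool_rot'][2];w=np.array([442,152])-p[:2];print(p,y,'tx,ty',w@[np.cos(y),np.sin(y)],w@[np.sin(y),-np.cos(y)])
E
```

```text
clock: 5.8
eef_pos: [466.1, -65.5, 225.1]
tool_rot: [-3.141, 0.0, 1.29]
force: [-0.3, -0.5, -1.3]
width: 38.7
gripper_force: 60.1
[465.99614231 -65.46398974 224.82474328] 1.2898264031276476 tx,ty 202.28272742448675 -83.3552629761019
```

View pics/s2.png

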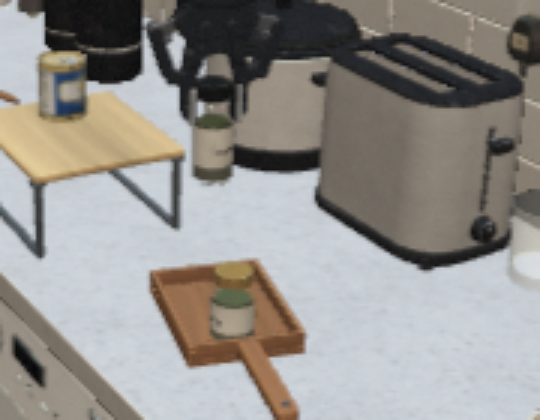

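The jar hangs upright in the jaws at crop (213,130), and the tray with the low jar is undisturbed. I'll carry it over the riser.

```bash
python3 -m creep '[{"jaw":-1,"xyz":[10,-4,0],"angular":[0,0,0]},{"jaw":-1,"xyz":[30,-12,0],"angular":[0,0,0]},{"jaw":-1,"xyz":[55,-23,0],"angular":[0,0,0]},{"jaw":-1,"xyz":[80,-33,0],"angular":[0,0,0]},{"jaw":-1,"xyz":[105,-43,0],"angular":[0,0,0]},{"jaw":-1,"xyz":[130,-54,0],"angular":[0,0,0]},{"jaw":-1,"xyz":[155,-64,0],"angular":[0,0,0]},{"jaw":-1,"xyz":[178,-73,0],"angular":[0,0,0]},{"jaw":-1,"xyz":[195,-80,0],"angular":[0,0,0]},{"jaw":-1,"xyz":[202,-83,0],"angular":[0,0,0]},{"jaw":-1,"xyz":[202,-83,0],"angular":[0,0,0]}]' 
python3 -m creep '[{"jaw":-1,"xyz":[0,0,8],"angular":[0,0,0]},{"jaw":-1,"xyz":[0,0,18],"angular":[0,0,0]},{"jaw":-1,"xyz":[0,0,26],"angular":[0,0,0]},{"jaw":-1,"xyz":[0,0,31],"angular":[0,0,0]},{"jaw":-1,"xyz":[0,0,34],"angular":[0,0,0]},{"jaw":-1,"xyz":[0,0,34],"angular":[0,0,0]}]'
python3 - <<'E'
from h import *
im,d,m=grab('side'); cv2.imwrite('pics/s3.png',cv2.resize(im[120:240,190:320,::-1],None,fx=4,fy=4))
E
```

```text
clock: 7.22
eef_pos: [442.3, 152.0, 225.1]
tool_rot: [-3.141, 0.0, 1.291]
force: [0.3, 0.4, -1.0]
width: 39.0
gripper_force: 60.1
clock: 7.98
eef_pos: [442.7, 151.6, 191.2]
tool_rot: [-3.141, 0.0, 1.29]
force: [-0.9, -0.5, -2.1]
width: 38.6
gripper_force: 60.1
```

View pics/s3.png

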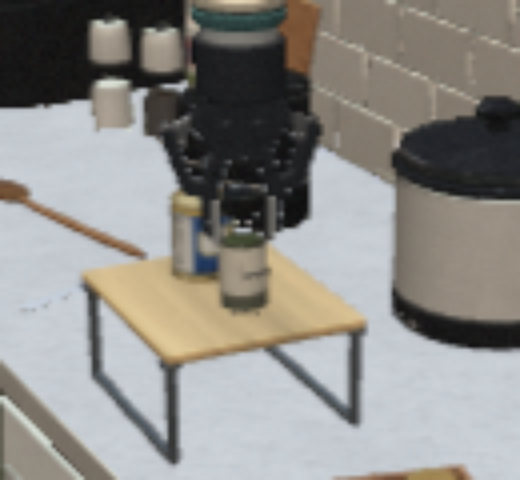

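The jar is upright just above the board at crop (243,300), clear of the tin. Its foot is about 5 mm up by the numbers, so I'll lower in small steps.

```bash
python3 -m creep '[{"jaw":-1,"xyz":[0,0,1.5],"angular":[0,0,0]},{"jaw":-1,"xyz":[0,0,3],"angular":[0,0,0]},{"jaw":-1,"xyz":[0,0,4],"angular":[0,0,0]},{"jaw":-1,"xyz":[0,0,4],"angular":[0,0,0]}]'
python3 -m creep '[{"jaw":-1,"xyz":[0,0,0.5],"angular":[0,0,0]},{"jaw":-1,"xyz":[0,0,1],"angular":[0,0,0]},{"jaw":-1,"xyz":[0,0,1],"angular":[0,0,0]}]'
```

```text
clock: 8.52
eef_pos: [442.7, 151.6, 187.3]
tool_rot: [-3.142, 0.0, 1.29]
force: [0.7, -0.1, -1.3]
width: 38.7
gripper_force: 60.1
clock: 8.9
eef_pos: [442.7, 151.6, 186.3]
tool_rot: [-3.142, 0.0, 1.29]
force: [0.9, -0.2, -1.0]
width: 38.7
gripper_force: 60.1
```

```bash
python3 -m creep '[{"jaw":-1,"xyz":[0,0,0.5],"angular":[0,0,0]},{"jaw":-1,"xyz":[0,0,1],"angular":[0,0,0]},{"jaw":-1,"xyz":[0,0,1],"angular":[0,0,0]}]'
python3 -m creep '[{"jaw":-1,"xyz":[0,0,0.5],"angular":[0,0,0]},{"jaw":-1,"xyz":[0,0,0.5],"angular":[0,0,0]}]'
```

```text
clock: 9.28
eef_pos: [442.8, 151.7, 185.9]
tool_rot: [3.141, -0.0, 1.29]
force: [-1.0, 0.3, 6.1]
width: 38.6
gripper_force: 60.9
clock: 9.52
eef_pos: [442.9, 151.8, 185.9]
tool_rot: [3.141, -0.0, 1.29]
force: [-2.3, -0.6, 10.3]
width: 38.6
gripper_force: 61.2
```

```bash
python3 -m creep '[{"jaw":0.2,"xyz":[0,0,-0.5],"angular":[0,0,0]},{"jaw":0.3,"xyz":[0,0,-0.5],"angular":[0,0,0]},{"jaw":0.6,"xyz":[0,0,-0.5],"angular":[0,0,0]},{"jaw":0.6,"xyz":[0,0,-0.5],"angular":[0,0,0]},{"jaw":0.6,"xyz":[0,0,-0.5],"angular":[0,0,0]},{"jaw":0.6,"xyz":[0,0,-15],"angular":[0,0,0]},{"jaw":0.6,"xyz":[0,0,-35],"angular":[0,0,0]},{"jaw":0.6,"xyz":[0,0,-60],"angular":[0,0,0]},{"jaw":0.6,"xyz":[0,0,-85],"angular":[0,0,0]},{"jaw":0.6,"xyz":[0,0,-95],"angular":[0,0,0]},{"jaw":0.6,"xyz":[0,0,-95],"angular":[0,0,0]}]'
python3 - <<'E'
from h import *
im,d,m=grab('side'); cv2.imwrite('pics/s4.png',cv2.resize(im[120:320,190:370,::-1],None,fx=3,fy=3))
s=ctrl.read_state();p=s['eef_pos'];
y=s['tool_rot'][2];w=np.array([413,-264])-p[:2];print(p,y,'tx,ty',w@[np.cos(y),np.sin(y)],w@[np.sin(y),-np.cos(y)])
im,d,m=grab('top'); q=pts(silhouettes('top','tray')[0]['pixels'],d,m); q=q[q[:,2]<40]
print(cv2.minAreaRect(q[:,:2].astype(np.float32)))
E
```

```text
clock: 10.9
eef_pos: [442.9, 151.6, 280.0]
tool_rot: [3.141, -0.0, 1.29]
force: [0.2, -0.1, -0.1]
width: 68.4
gripper_force: 0.0
[442.43440591 151.40658114 279.3413432 ] 1.2896866775479479 tx,ty -407.26686965197706 86.96383609552946
((447.3044128417969, -158.3248748779297), (282.52398681640625, 125.91985321044922), 74.82283782958984)
```

View pics/s4.png

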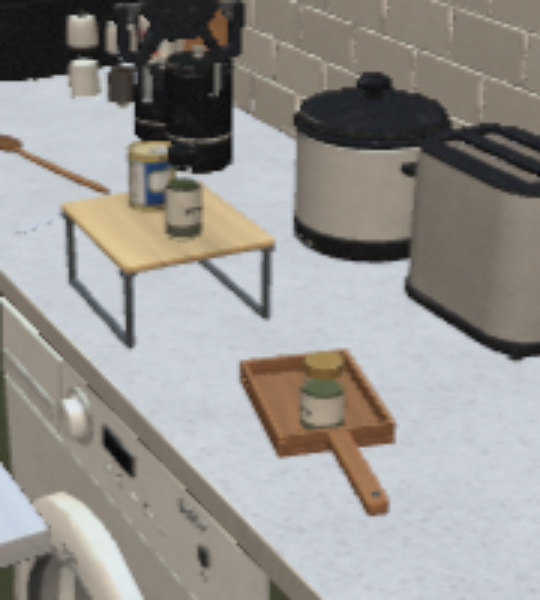

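The tall jar stands upright and released on the board at crop (184,210). The tray hasn't moved. On to the handle.

```bash
python3 -m creep '[{"jaw":0.6,"xyz":[-20,4,0],"angular":[0,0,0]},{"jaw":0.6,"xyz":[-60,13,0],"angular":[0,0,0]},{"jaw":0.6,"xyz":[-105,22,0],"angular":[0,0,0]},{"jaw":0.6,"xyz":[-150,32,0],"angular":[0,0,0]},{"jaw":0.6,"xyz":[-195,42,0],"angular":[0,0,0]},{"jaw":0.6,"xyz":[-240,51,0],"angular":[0,0,0]},{"jaw":0.6,"xyz":[-285,61,20],"angular":[0,0,0]},{"jaw":0.6,"xyz":[-330,70,50],"angular":[0,0,0]},{"jaw":0.6,"xyz":[-370,79,90],"angular":[0,0,0]},{"jaw":0.6,"xyz":[-398,85,130],"angular":[0,0,0]},{"jaw":0.6,"xyz":[-407,87,165],"angular":[0,0,0]},{"jaw":0.6,"xyz":[-407,87,180],"angular":[0,0,0]}]'
python3 -m creep '[{"jaw":0.2,"xyz":[0,0,20],"angular":[0,0,0]},{"jaw":0.2,"xyz":[0,0,40],"angular":[0,0,0]},{"jaw":0.2,"xyz":[0,0,40],"angular":[0,0,0]}]'
python3 - <<'E'
from h import *
im,d,m=grab('side'); cv2.imwrite('pics/s5.png',cv2.resize(im[210:330,250:410,::-1],None,fx=4,fy=4))
s=ctrl.read_state();print(s['eef_pos'],s['width'])
E
```

```text
clock: 12.55
eef_pos: [411.7, -263.5, 97.4]
tool_rot: [-3.137, -0.001, 1.288]
force: [0.2, 0.1, 0.8]
width: 68.3
gripper_force: 0.0
clock: 12.92
eef_pos: [413.0, -262.2, 59.1]
tool_rot: [-3.139, -0.001, 1.291]
force: [-0.0, 0.7, 0.0]
width: 51.4
gripper_force: 0.0
[ 413.48498013 -262.66098257   59.87743807] 51.28431168138748
```

View pics/s5.png

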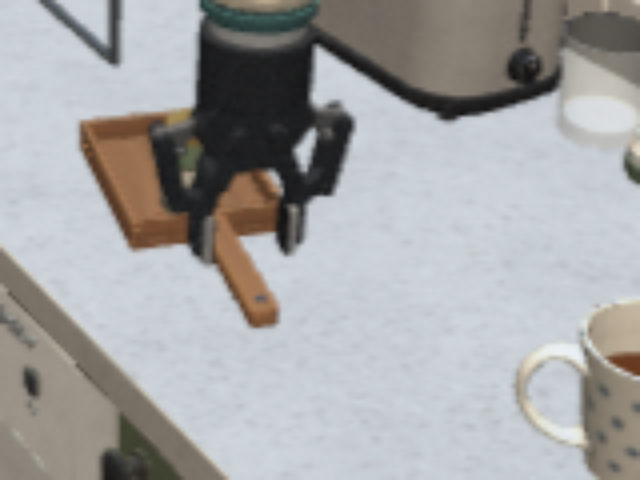

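The fingers, still above the handle, straddle it at crop (205,235) and (290,230). Descending and gripping.

```bash
python3 -m creep '[{"jaw":0.2,"xyz":[0,0,12],"angular":[0,0,0]},{"jaw":0.2,"xyz":[0,0,24],"angular":[0,0,0]},{"jaw":0.2,"xyz":[0,0,32],"angular":[0,0,0]},{"jaw":0.2,"xyz":[0,0,34],"angular":[0,0,0]},{"jaw":0.2,"xyz":[0,0,34],"angular":[0,0,0]}]'
python3 -m creep '[{"jaw":-0.2,"xyz":[0,0,0],"angular":[0,0,0]},{"jaw":-0.3,"xyz":[0,0,0],"angular":[0,0,0]},{"jaw":-0.4,"xyz":[0,0,0],"angular":[0,0,0]},{"jaw":-1,"xyz":[0,0,0],"angular":[0,0,0]},{"jaw":-1,"xyz":[0,0,0],"angular":[0,0,0]},{"jaw":-1,"xyz":[0,0,0],"angular":[0,0,0]},{"jaw":-1,"xyz":[0,0,0],"angular":[0,0,0]}]'
python3 - <<'E'
from h import *
im,d,m=grab('side'); cv2.imwrite('pics/s6.png',cv2.resize(im[210:330,250:410,::-1],None,fx=4,fy=4))
im,d,m=grab('top');P=pts(np.ones(d.shape,bool),d,m)
q=P[(P[:,0]>330)&(P[:,0]<560)&(P[:,1]>80)&(P[:,1]<330)&(abs(P[:,2]-106)<8)]
r=cv2.minAreaRect(q[:,:2].astype(np.float32));print(r)
# long-edge fit: per-y min/max x
for f in (np.min,np.max):
    ys=np.arange(115,300,6); xs=[f(q[abs(q[:,1]-y)<3,0]) for y in ys]; print(np.polyfit(ys-205,xs,1))
    xs=np.arange(370,525,6); ys=[f(q[abs(q[:,0]-x)<3,1]) for x in xs]; print('  ',np.polyfit(xs-445,ys,1))
E
```

```text
clock: 13.6
eef_pos: [413.3, -263.5, 25.7]
tool_rot: [-3.141, -0.0, 1.29]
force: [1.2, 0.7, 0.4]
width: 51.4
gripper_force: 0.0
clock: 14.48
eef_pos: [414.3, -264.0, 26.1]
tool_rot: [3.14, 0.0, 1.289]
force: [3.3, -1.2, 4.1]
width: 20.3
gripper_force: 61.6
((445.2559814453125, 205.37779235839844), (210.6579132080078, 185.53887939453125), 87.1424789428711)
[6.16970919e-02 3.54669238e+02]
   [-6.14857242e-02  1.01234979e+02]
[6.02663395e-02 5.35984771e+02]
   [-5.86097127e-02  3.08922929e+02]
```

View pics/s6.png

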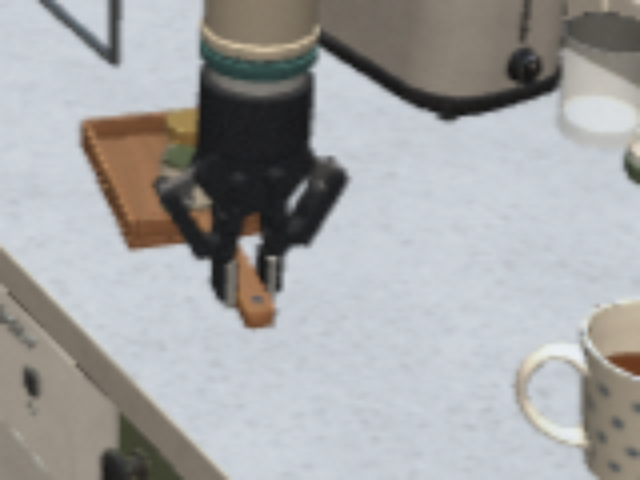

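The jaws hold the handle, and the riser yaw is −0.06 rad with its centre at (445,205). I'll drag and turn the tray into line outside the riser.

```bash
python3 -m creep '[{"jaw":-1,"xyz":[2,0,0],"angular":[0,0,-0.01]},{"jaw":-1,"xyz":[5,-1,0],"angular":[0,0,-0.035]},{"jaw":-1,"xyz":[9,-1,0],"angular":[0,0,-0.065]},{"jaw":-1,"xyz":[14,-2,0],"angular":[0,0,-0.095]},{"jaw":-1,"xyz":[18,-2,0],"angular":[0,0,-0.125]},{"jaw":-1,"xyz":[23,-3,0],"angular":[0,0,-0.155]},{"jaw":-1,"xyz":[27,-3,0],"angular":[0,0,-0.185]},{"jaw":-1,"xyz":[30,-4,0],"angular":[0,0,-0.21]},{"jaw":-1,"xyz":[32,-4,0],"angular":[0,0,-0.222]},{"jaw":-1,"xyz":[32,-4,0],"angular":[0,0,-0.222]}]'
python3 - <<'E'
from h import *
im,d,m=grab('top'); cv2.imwrite('pics/t7.png',cv2.resize(im[150:270,150:370,::-1],None,fx=3.5,fy=3.5))
q=pts(silhouettes('top','tray')[0]['pixels'],d,m); b=q[(q[:,2]<40)&(q[:,1]>-150)]
print(cv2.minAreaRect(b[:,:2].astype(np.float32)), b[:,1].max())
for f in (np.min,np.max):
    ys=np.arange(-120,10,6); xs=[f(b[abs(b[:,1]-y)<4,0]) if (abs(b[:,1]-y)<4).any() else np.nan for y in ys]; xs=np.array(xs);k=~np.isnan(xs);print(np.polyfit(ys[k]+60,xs[k],1))
for r in silhouettes('top','jar_low')[:1]:
    p=pts(r['pixels'],d,m);p=p[p[:,2]>72];print('low',p.mean(0))
E
```

```text
clock: 15.82
eef_pos: [419.3, -233.8, 26.2]
tool_rot: [3.139, 0.003, 1.511]
force: [2.6, -5.3, 5.3]
width: 20.9
gripper_force: 61.8
((430.3729248046875, -64.78579711914062), (166.68360900878906, 125.71643829345703), 87.3568115234375) 18.287434062524305
[7.49177472e-02 3.71241127e+02]
[3.46502808e-02 4.90765158e+02]
low [ 422.20957743 -104.0631149    82.09738956]
```

View pics/t7.png

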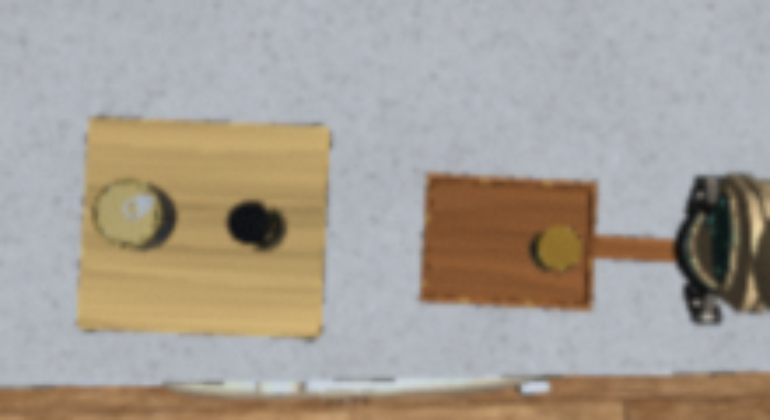

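The tray is now in line with the passage: its centre is about (431,−63) mm against 429 on the axis, and its yaw matches. The low jar stands near the handle end at crop (557,247). Sliding in.

```bash
python3 -m creep '[{"jaw":-1,"xyz":[3,0,0],"angular":[0,0,0]},{"jaw":-1,"xyz":[9,0,0],"angular":[0,0,0]},{"jaw":-1,"xyz":[18,0,0],"angular":[0,0,0]},{"jaw":-1,"xyz":[29,0,0],"angular":[0,0,0]},{"jaw":-1,"xyz":[41,-1,0],"angular":[0,0,0]},{"jaw":-1,"xyz":[53,-1,0],"angular":[0,0,0]},{"jaw":-1,"xyz":[65,-1,0],"angular":[0,0,0]},{"jaw":-1,"xyz":[77,-1,0],"angular":[0,0,0]},{"jaw":-1,"xyz":[88,-1,0],"angular":[0,0,0]},{"jaw":-1,"xyz":[96,-1,0],"angular":[0,0,0]},{"jaw":-1,"xyz":[100,-1,0],"angular":[0,0,0]},{"jaw":-1,"xyz":[100,-1,0],"angular":[0,0,0]}]'
python3 - <<'E'
from h import *
im,d,m=grab('top')
q=pts(silhouettes('top','tray')[0]['pixels'],d,m); b=q[(q[:,2]<40)&(q[:,1]>-60)&(q[:,1]<95)]
for f in (np.min,np.max):
    ys=np.arange(-30,88,6); xs=np.array([f(b[abs(b[:,1]-y)<4,0]) for y in ys]); print(np.polyfit(ys-30,xs,1))
E
```

```text
clock: 17.48
eef_pos: [421.6, -134.6, 26.0]
tool_rot: [-3.138, 0.005, 1.51]
force: [-0.1, -6.0, 7.3]
width: 20.8
gripper_force: 62.0
[4.76911921e-02 3.73634750e+02]
[5.48437012e-02 4.88863785e+02]
```

```bash
python3 -m creep '[{"jaw":-1,"xyz":[3,0,0],"angular":[0,0,0]},{"jaw":-1,"xyz":[9,0,0],"angular":[0,0,0]},{"jaw":-1,"xyz":[18,1,0],"angular":[0,0,0]},{"jaw":-1,"xyz":[28,1,0],"angular":[0,0,0]},{"jaw":-1,"xyz":[38,1,0],"angular":[0,0,0]},{"jaw":-1,"xyz":[48,2,0],"angular":[0,0,0]},{"jaw":-1,"xyz":[58,2,0],"angular":[0,0,0]},{"jaw":-1,"xyz":[68,2,0],"angular":[0,0,0]},{"jaw":-1,"xyz":[78,3,0],"angular":[0,0,0]},{"jaw":-1,"xyz":[86,3,0],"angular":[0,0,0]},{"jaw":-1,"xyz":[90,3,0],"angular":[0,0,0]},{"jaw":-1,"xyz":[90,3,0],"angular":[0,0,0]}]'
```

```text
clock: 19.08
eef_pos: [429.6, -46.2, 25.9]
tool_rot: [-3.138, 0.008, 1.51]
force: [0.0, -8.6, 9.3]
width: 20.7
gripper_force: 62.2
```

```bash
python3 -m creep '[{"jaw":-1,"xyz":[3,0,0],"angular":[0,0,0]},{"jaw":-1,"xyz":[9,0,0],"angular":[0,0,0]},{"jaw":-1,"xyz":[18,0,0],"angular":[0,0,0]},{"jaw":-1,"xyz":[27,0,0],"angular":[0,0,0]},{"jaw":-1,"xyz":[36,0,0],"angular":[0,0,0]},{"jaw":-1,"xyz":[45,0,0],"angular":[0,0,0]},{"jaw":-1,"xyz":[54,0,0],"angular":[0,0,0]},{"jaw":-1,"xyz":[62,0,0],"angular":[0,0,0]},{"jaw":-1,"xyz":[68,0,0],"angular":[0,0,0]},{"jaw":-1,"xyz":[72,0,0],"angular":[0,0,0]},{"jaw":-1,"xyz":[72,0,0],"angular":[0,0,0]},{"jaw":-1,"xyz":[72,0,0],"angular":[0,0,0]}]'
python3 - <<'E'
from h import *
im,d,m=grab('side'); cv2.imwrite('pics/s8.png',cv2.resize(im[130:290,190:370,::-1],None,fx=3.5,fy=3.5))
E
```

```text
clock: 20.58
eef_pos: [433.8, 24.6, 25.9]
tool_rot: [-3.138, 0.01, 1.509]
force: [-0.6, -8.2, 9.7]
width: 20.8
gripper_force: 62.3
```

View pics/s8.png

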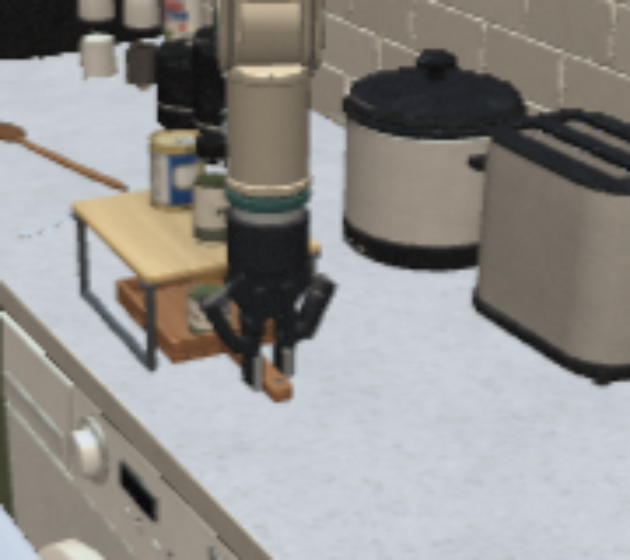

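The tray is under the board with the low jar upright, and the handle sticks out toward the gripper at crop (275,380). Releasing and withdrawing.

```bash
python3 -m creep '[{"jaw":-0.3,"xyz":[0,0,0],"angular":[0,0,0]},{"jaw":0,"xyz":[0,0,0],"angular":[0,0,0]},{"jaw":0.2,"xyz":[0,0,0],"angular":[0,0,0]},{"jaw":0.2,"xyz":[0,0,0],"angular":[0,0,0]},{"jaw":0.2,"xyz":[0,0,-10],"angular":[0,0,0]},{"jaw":0.2,"xyz":[0,0,-30],"angular":[0,0,0]},{"jaw":0.2,"xyz":[-15,0,-60],"angular":[0,0,0]},{"jaw":0.2,"xyz":[-45,0,-95],"angular":[0,0,0]},{"jaw":0.2,"xyz":[-90,0,-130],"angular":[0,0,0]},{"jaw":0.2,"xyz":[-140,0,-150],"angular":[0,0,0]},{"jaw":0.2,"xyz":[-180,0,-150],"angular":[0,0,0]},{"jaw":0.2,"xyz":[-180,0,-150],"angular":[0,0,0]}]'
python3 - <<'E'
from h import *
im,d,m=grab('top')
P=pts(np.ones(d.shape,bool),d,m); q=P[(P[:,0]>380)&(P[:,0]<490)&(P[:,1]>-30)&(P[:,1]<95)&(P[:,2]>12)&(P[:,2]<40)]
print(len(q),'handle end y',np.percentile(q[:,1],[0,2,98]),'x',np.percentile(q[:,0],[2,50,98]))
im,d,m=grab('side')
cv2.imwrite('pics/s9.png',cv2.resize(im[130:290,190:370,::-1],None,fx=3.5,fy=3.5))
for t in('jar_tall','jar_low'):
    for r in silhouettes('side',t)[:1]: print(t,r['score'],np.median(pts(r['pixels'],d,m),0))
E
```

```text
clock: 22.12
eef_pos: [424.3, -153.5, 175.6]
tool_rot: [-3.141, 0.001, 1.505]
force: [-0.7, -0.0, -0.1]
width: 51.3
gripper_force: 0.0
217 handle end y [-8.61880164 -7.46319197 94.46763116] x [420.12611223 433.02963085 444.14807767]
jar_tall 0.68 [437.54653241 137.09820429 158.22782572]
jar_low 0.58 [432.91553303 137.46625269  41.89264886]
```

View pics/s9.png

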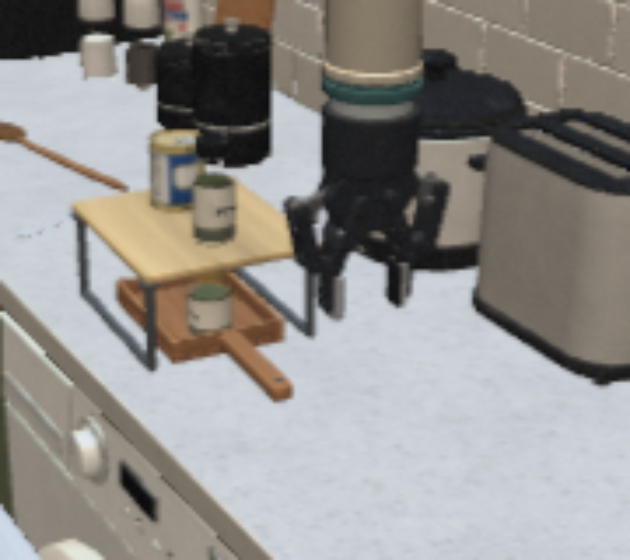

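The handle end is at y≈−8.5 mm, which puts the tray centre about 9 mm short of the board's centre, within the 30 mm allowed. Both jars stand upright and the gripper is clear. Handing in.

```bash
python3 -c "
from cell import ctrl
print(ctrl.finish_job())"
```

```text
the job is handed in; nothing more can be done
None
```

I handed the job in at about 22 s of the 67 s allowed: the tall jar stands upright and released on the riser, the tray is under the board (about 9 mm short of centre) with the low jar upright in it and only the handle out, and nothing showed a bump; the verdict itself was not reported back.

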